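# Set out the buffers for a meter calibration

## Robot

A 6-joint arm with a two-finger parallel gripper is mounted at the origin on the work surface. World frame = base frame: x ahead of the robot, y to its left, z up, the work surface at z = 0. Lengths are in m, angles in rad, forces in N, time in s.
With the tool pointing down it reaches from about 0.275 to 0.825 m from the base axis. Payload 5.2 kg.
Tool frame: the origin (TCP) lies midway between the tips of the shut fingers; the grasp point (between the pads) lies 19 mm behind it; z points along the fingers, y is the line along which they close (so a half turn about z gives the same grasp; the last joint's range is limited). The gripper opens to 93 mm and grips with 3 to 60 N. Pads are 15 mm wide; open, the fingers measure 128 mm over their backs; the gripper's body (75 mm by 188 mm) begins 65 mm behind the grasp point.
Start: joints at [-1.387, 0.259, 1.535, -0, 1.348, -0.203], TCP at [0.207, -0.509, 0.219] pointing down, gripper open.
Joint ranges: [-3.14, 3.14], [-0.91, 2.08], [0.19, 2.58], [-1.22, 4.36], [0.22, 2.71], [-3.12, 3.12]. Speed limits (rad/s): [2.57, 2.57, 3.14, 3.14, 3.14, 3.14].

## Interface

Orientations are given as a unit quaternion [x, y, z, w].
In Python, from rig import arm gives the robot as it stands.
- The arm moves only by the tool play_rows, never from a script. Its argument "deltas" is a list of rows, each an object of numbers: "dx", "dy", "dz": the shift along the tool's x, y, z in units of 50 cm (1.0 is 50 cm); "ax", "ay", "az": the turn, a rotation vector about the tool's x, y, z in units of 180 degrees (1.0 is 180 degrees); "hand": the closure, from 0 (fully open) to 1 (shut). A call has 1 to 10 rows; each row is the pose to reach, as a shift and turn from the pose commanded when the call began, along the tool's axes at that moment, turning the shorter way round; what a row does not reach only later rows make up. A row lasts 1/8 s, in which the tool goes at most 62.5 mm and 10.7 degrees, less where a joint would pass 70% of its speed; a pose out of reach is approached as far as the arm can. A call with a number of a shift or a turn outside -1 to 1 is refused whole. A call with a gripper value outside its range is refused whole. The fingers move at their own pace and stop on an object; "newtons" is the grip in N (left out, the last holds). Time passes only in rows, so rows that repeat a pose let the fingers close. It gives the time, the measured TCP pose, the force, the opening and the grip force at its end, in the units of the state.
- arm.read_state(): the state, without advancing time (a new reading comes with each control period).
- arm.snapshot(name): name is "scene" or "top" or "wrist"; returns the picture (384x512x3 uint8, red, green, blue); there is no depth.
- arm.calibration(name): a dict with "vertical_fov" (degrees; the focal length in pixels is half the picture's height over the tangent of half this angle, whatever the lens; pixels are square), "cx", "cy" (the principal point, pixels), "k1" (the pictures are not rectified: a ray, as slopes to the right and down, at radius r is drawn at 1 + k1 r^2 times it, then the intrinsics apply), "cam_to_world" (4x4, takes a point from camera to world coordinates); the wrist camera has in their place "mount" (4x4, takes a point from camera to tool coordinates, whose origin is the TCP and whose axes are the flange's). Camera axes: x right, y up, looking along -z (the intrinsics and any distortion apply to the point x, -y, -z); pixel columns grow to the right and rows downward; lengths in m; the calibration is good to about 2 mm. A picture is of the moment at which its call begins: read the wrist's pose just before it. calibration takes no time and is no camera call.
- arm.close_job(): hands the job in; it is judged then, once.
The state is a dict: "time_s": time; "qpos": joint angles; "joint_velocities": joint speeds; "joint_efforts": joint torques, N m; "ee_pos": TCP position; "eef_rot": TCP orientation; "wrist_force": force on the tool from outside, world axes, zero at the start; "wrist_torque": the same for the moment, N m; "finger_gap": finger opening in m; "finger_force": force on a finger pad.
Only numpy, scipy, OpenCV 4.12 (cv2) and the standard library are available. Lean on these libraries where they do the work, as an engineer would, in place of code of your own. Each camera call takes 0.05 s, during which the arm holds its last target. There are 200 camera calls.

## Task

Set the bench up for calibrating the meter: stand the yellow buffer jar in the middle of the stirrer's plate, the blue jar in the middle of the cork coaster, and the red jar on the bench midway on the line between stirrer and coaster. Stand the beaker on the bench straight behind the middle of the stirrer (the side away from its dial and the robot), leaving a gap of about 2 cm, and put the black cover centred on top of the beaker, knob up. Keep jars and beaker upright, let go of everything, and leave the green jar, the marker and the vial where they are.

Things in the scene. Friction and masses are not known exactly. Their poses are not given: they have to be found in the camera images.
- red_jar: red buffer jar, loose: white round jar with a red cap and a red band around it, 46 mm in diameter, 88 mm tall with the cap (straight wall up to 62 mm, cap 34 mm in diameter from 70 to 88 mm); about 0.13 kg; origin at the centre of its underside, z up.
- yellow_jar: yellow buffer jar, loose: white round jar with a yellow cap and a yellow band around it, 46 mm in diameter, 88 mm tall with the cap (straight wall up to 62 mm, cap 34 mm in diameter from 70 to 88 mm); about 0.13 kg; origin at the centre of its underside, z up.
- blue_jar: blue buffer jar, loose: white round jar with a blue cap and a blue band around it, 46 mm in diameter, 88 mm tall with the cap (straight wall up to 62 mm, cap 34 mm in diameter from 70 to 88 mm); about 0.13 kg; origin at the centre of its underside, z up.
- green_jar: green buffer jar, loose: white round jar with a green cap and a green band around it, 46 mm in diameter, 88 mm tall with the cap (straight wall up to 62 mm, cap 34 mm in diameter from 70 to 88 mm); about 0.13 kg; origin at the centre of its underside, z up. Not used: stays where it is.
- beaker: white open beaker, loose: round, straight-walled, 52 mm in diameter, 70 mm tall, wall 3 mm, empty, about 0.09 kg; origin at the centre of its underside, z up.
- cover: flat round black cover for the beaker, loose: disc 62 mm in diameter and 5 mm thick with a plain round knob on top, 18 mm in diameter, from 5 to 34 mm above the underside; the underside is flat (no plug); about 0.04 kg; origin at the centre of its underside, z up.
- stirrer: magnetic stirrer, fixed: white box 110 x 110 mm with a flat round aluminium plate, 100 mm in diameter, on top (upper face 50 mm above the bench); a black dial, 26 mm across, sticks out 14 mm from its front, left of the middle; the front faces the robot within 0.12 rad. Origin at the centre of its underside; x points from front to back (away from the robot), y to its left, z up.
- coaster: round cork coaster, fixed: 96 mm in diameter, 6 mm thick; origin at the centre of its underside. It lies beside the stirrer, on its left or on its right, centres 320 mm apart.
- marker: marker pen, loose, lying on the bench: white with a black cap, 110 mm long, 14 mm thick, does not roll; bystander. Origin at its middle, on the bench; its long axis is y.
- vial: small amber vial with a white cap, loose, standing: 22 mm in diameter, 44 mm tall; bystander. Origin at the centre of its underside.
Mind the look-alikes: they are no part of the job. What is shaped like the cover but orange or pink is not meant.

How it is judged:
At the end, for the whole second after the job is handed in: At rest, upright: yellow jar on stirrer, blue on coaster (13 mm off centre at most); red on bench, 174 mm or less from both centres, 15 mm off their line; beaker behind stirrer, gap 4-40 mm, 15 mm sideways; cover on beaker within 10 mm; green jar, marker, vial moved under 20 mm, nothing tipped (horizontal distance between yellow_jar and stirrer below 0.013 m and z of yellow_jar in the frame of stirrer between 0.045 and 0.055 m and horizontal distance between blue_jar and coaster below 0.013 m and z of blue_jar in the frame of coaster between 0.002 and 0.01 m and horizontal distance between red_jar and stirrer below 0.174 m and horizontal distance between red_jar and coaster below 0.174 m and x of red_jar in the frame of stirrer between -0.015 and 0.015 m and height (world z) of each of red_jar, beaker below 0.005 m and x of beaker in the frame of stirrer between 0.085 and 0.121 m and y of beaker in the frame of stirrer between -0.015 and 0.015 m and horizontal distance between cover and beaker below 0.01 m and z of cover in the frame of beaker between 0.066 and 0.074 m and angle between each of yellow_jar, blue_jar, red_jar, beaker, cover's own z axis and vertical below 0.1 rad and linear speed of each of yellow_jar, blue_jar, red_jar, beaker, cover below 0.01 m/s); the robot touches nothing.
It fails at once if the green jar is moved by more than 20 mm (distance of green_jar from where it was at the start of the episode above 0.02 m).
It fails at once if the marker is moved by more than 20 mm (distance of marker from where it was at the start of the episode above 0.02 m).
It fails at once if the vial is moved by more than 20 mm (distance of vial from where it was at the start of the episode above 0.02 m).
It fails at once if a jar, the beaker or the vial is tipped over (angle between any of red_jar, yellow_jar, blue_jar, green_jar, beaker, vial's own z axis and vertical above 0.6 rad).
It also fails if it takes over 128 s, if anything falls off the work surface, if the arm or the gripper's body presses on something with over 40 N, if the wrist force passes 120 N, or if a joint passes its speed limit or range.

## Working session

There is one attempt and no reset: what is moved stays moved. The work goes in short steps, Python scripts to look and compute and a tool call to move; the robot and the scene stay as the last step left them, time stands still between calls to the robot, and variables do not carry over. Pictures are saved under pics/ and viewed, at most 14 in all, crops included, and the job is handed in when it is done.

Besides the shell and the picture viewer there is one more tool, called after "Call:" as name(argument=value, ...) on one line, values as JSON. play_rows: Moves the arm, as the interface text tells. Its arguments: {"type":"object","properties":{"deltas":{"type":"array","items":{"type":"object","properties":{"dx":{"type":"number"},"dy":{"type":"number"},"dz":{"type":"number"},"ax":{"type":"number"},"ay":{"type":"number"},"az":{"type":"number"},"hand":{"type":"number"}}}},"newtons":{"type":"number"}},"required":["deltas"]}

```bash
mkdir -p pics; ls; python3 - <<'E'
from rig import arm
import cv2, numpy as np
np.set_printoptions(precision=4,suppress=True)
s=arm.read_state();print(s)
for n in("top","scene"):
    im=arm.snapshot(n);cv2.imwrite(f"pics/{n}0.png",im[:,:,::-1]);print(n,arm.calibration(n))
print(arm.calibration("wrist"))
E
```

```text
pics
{'time_s': 0.0, 'qpos': array([-1.3868,  0.2593,  1.536 , -0.    ,  1.348 , -0.2028]), 'joint_velocities': array([-0.0006,  0.0012, -0.0008,  0.0001, -0.0013,  0.0003]), 'joint_efforts': array([ -0.0003, -43.7311, -28.4005,   0.0717,   0.0414,  -0.0001]), 'ee_pos': array([ 0.2074, -0.5089,  0.2179]), 'eef_rot': array([ 0.9814,  0.1922,  0.    , -0.0009]), 'wrist_force': array([-0.5811,  0.1865, -0.8722]), 'wrist_torque': array([ 0.0258, -0.0161, -0.0025]), 'finger_force': 0.0, 'finger_gap': 0.09281845087973976}
top {'vertical_fov': 49.08409916607173, 'cx': 254.42848883700017, 'cy': 192.318422942464, 'k1': -0.12468885870675223, 'cam_to_world': array([[ 0.0277,  0.9974, -0.0662,  0.4599],
       [-0.9995,  0.0268, -0.0139, -0.0019],
       [-0.0121,  0.0666,  0.9977,  1.2625],
       [ 0.    ,  0.    ,  0.    ,  1.    ]])}
scene {'vertical_fov': 45.814663109662845, 'cx': 253.58514738566348, 'cy': 184.3221373127244, 'k1': -0.12081625964526684, 'cam_to_world': array([[ 0.1598, -0.7274,  0.6674,  1.2079],
       [ 0.9871,  0.1159, -0.1101, -0.0977],
       [ 0.0027,  0.6764,  0.7365,  0.791 ],
       [ 0.    ,  0.    ,  0.    ,  1.    ]])}
{'vertical_fov': 66.55879211886263, 'cx': 253.18857793160456, 'cy': 196.77240944403292, 'k1': -0.06529732329056824, 'mount': array([[-0.0002,  0.9621,  0.2727,  0.076 ],
       [ 1.    ,  0.0006, -0.0014,  0.0003],
       [-0.0016,  0.2727, -0.9621, -0.1672],
       [ 0.    ,  0.    ,  0.    ,  1.    ]])}
```

View pics/top0.png

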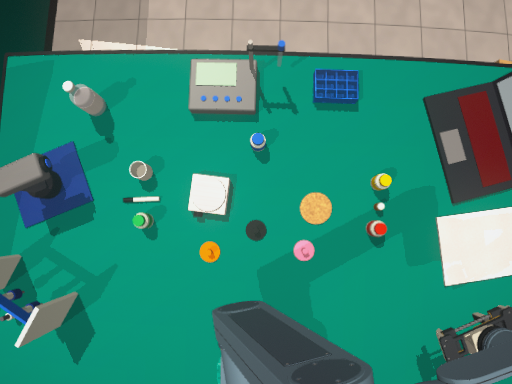

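View pics/scene0.png

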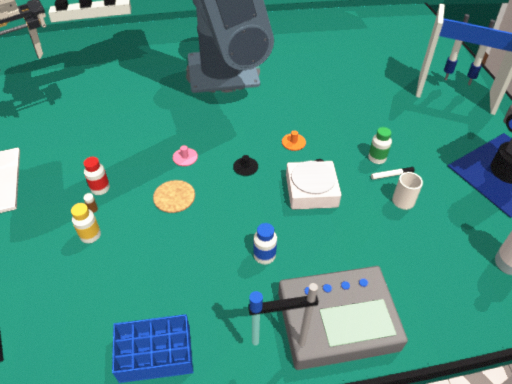

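Top view: blue jar (258,141), yellow (382,181), vial (381,207), red (376,229), stirrer (209,195), coaster (316,208), black cover (256,230), beaker (140,171), marker (140,200), green (142,220). Orange (210,252) and pink (304,250) are decoys. The scene view agrees.

```bash
cat > h.py <<'E'
import numpy as np, cv2
from scipy.spatial.transform import Rotation as R
from rig import arm
np.set_printoptions(precision=4,suppress=True)
def cam(name,st=None):
    c=arm.calibration(name)
    if name=="wrist":
        T=np.eye(4);T[:3,:3]=R.from_quat(st["eef_rot"]).as_matrix();T[:3,3]=st["ee_pos"];c["cam_to_world"]=T@c["mount"]
    return c
def cast(c,uv,z):
    f=192/np.tan(np.radians(c["vertical_fov"]/2))
    K=np.array([[f,0,c["cx"]],[0,f,c["cy"]],[0,0,1.]])
    p=cv2.undistortPoints(np.float64(uv).reshape(-1,1,2),K,np.array([c["k1"],0,0,0.]))[:,0]
    d=np.c_[p[:,0],-p[:,1],-np.ones(len(p))]@c["cam_to_world"][:3,:3].T
    o=c["cam_to_world"][:3,3]
    return o+d*((z-o[2])/d[:,2])[:,None]
def blob(mask,near=None,rad=30):
    n,l,s,ce=cv2.connectedComponentsWithStats(mask.astype(np.uint8))
    ok=[i for i in range(1,n) if s[i,4]>15 and (near is None or np.hypot(*(ce[i]-near))<rad)]
    i=max(ok,key=lambda i:s[i,4]); return ce[i],s[i],l==i
def hsv(im): return cv2.cvtColor(im,cv2.COLOR_RGB2HSV).astype(int)
def go(st,p,yaw=0):
    "shift in units along tool axes from the measured pose to p"
    return R.from_quat(st["eef_rot"]).inv().apply(np.array(p)-st["ee_pos"])/0.5
E
python3 - <<'E'
from h import *
near={"top":dict(blue=(258,139),yellow=(383,181),red=(379,229),green=(140,220),coaster=(316,208),cover=(256,230),beaker=(140,168),stirrer=(209,195)),
"scene":dict(blue=(265,231),yellow=(80,211),red=(92,163),green=(383,134),coaster=(174,196),cover=(245,166),beaker=(407,180),stirrer=(313,183))}
for n in("top","scene"):
    im=cv2.imread(f"pics/{n}0.png")[:,:,::-1].copy();H,S,V=np.moveaxis(hsv(im),2,0);c=cam(n)
    M=dict(blue=(abs(H-110)<12)&(S>150)&(V>90),yellow=(abs(H-28)<6)&(S>180)&(V>150),red=((H<6)|(H>174))&(S>180)&(V>120),
     green=(abs(H-62)<9)&(S>150)&(V>60),coaster=(abs(H-14)<8)&(S>80)&(V>120),cover=V<45,beaker=(S<70)&(V>70),stirrer=(S<60)&(V>150))
    Z=dict(blue=.088,yellow=.088,red=.088,green=.088,coaster=.006,cover=.005,beaker=.07,stirrer=.048)
    for k,m in M.items():
        try: ce,s,b=blob(m,near[n][k],16)
        except Exception as e: print(n,k,"none");continue
        print(n,k,ce,s,cast(c,ce,Z[k])[0][:2])
        if k=="stirrer" and n=="top":
            r=cv2.minAreaRect(np.argwhere(b)[:,::-1].astype(np.float32));bx=cv2.boxPoints(r);print(bx);print(cast(c,bx,.048)[:,:2]);print(cast(c,bx,.0)[:,:2])
im=cv2.imread("pics/top0.png")[125:275,100:420];cv2.imwrite("pics/crop.png",cv2.resize(im,(800,375),interpolation=cv2.INTER_CUBIC))
E
```

```text
top blue [257.534  138.3495] [252 133  12  12 103] [0.6911 0.0099]
top yellow [385.2264 179.8962] [380 175  12  11 106] [ 0.583  -0.3546]
top red [380.0606 228.5051] [375 224  12  10  99] [ 0.4455 -0.341 ]
top green [138.3  220.18] [133 215  12  11 100] [0.4501 0.3403]
top coaster [315.6031 208.0593] [300 193  32  31 776] [ 0.501  -0.1686]
top cover none
top beaker [140.3814 170.3983] [129 161  24  20 354] [0.5936 0.346 ]
top stirrer [208.3104 193.669 ] [ 188  174   42   41 1408] [0.533  0.1488]
[[187.2227 209.8297]
 [192.2184 172.3624]
 [229.2926 177.3057]
 [224.297  214.7729]]
[[0.4843 0.2086]
 [0.594  0.1982]
 [0.5822 0.0893]
 [0.4731 0.1003]]
[[0.4853 0.217 ]
 [0.5993 0.2061]
 [0.5871 0.0929]
 [0.4737 0.1043]]
scene blue [265.1134 230.9874] [257 223  17  18 238] [0.6946 0.0097]
scene yellow none
scene red [ 91.2229 163.8535] [ 84 157  15  14 157] [ 0.453  -0.3397]
scene green [383.425 132.9  ] [377 127  14  13 120] [0.4556 0.3387]
scene coaster [173.6814 196.0492] [ 154  181   41   32 1017] [ 0.5039 -0.1677]
scene cover [245.2071 165.7864] [234 156  23  19 309] [0.4319 0.0093]
scene beaker [403.1172 186.7848] [ 371  168   52   42 1041] [0.613  0.3301]
scene stirrer [313.209  184.4921] [ 287  160   54   49 2292] [0.5561 0.1442]
```

View pics/crop.png

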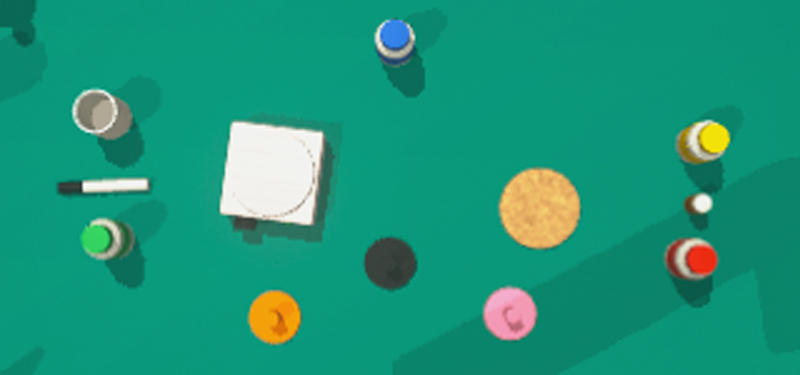

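Call:
play_rows(deltas=[{"dx":0.68,"dy":-0.65,"az":0.1233},{"dx":0.68,"dy":-0.65,"az":0.1233},{"dx":0.68,"dy":-0.65,"az":0.1233},{"dx":0.68,"dy":-0.65,"az":0.1233},{"dx":0.68,"dy":-0.65,"az":0.1233},{"dx":0.68,"dy":-0.65,"az":0.1233},{"dx":0.68,"dy":-0.65,"az":0.1233},{"dx":0.68,"dy":-0.65,"az":0.1233},{"dx":0.68,"dy":-0.65,"az":0.1233}], newtons=12)

```text
schema error: expected keys dx, dy, dz, ax, ay, az, hand
```

Call:
play_rows(deltas=[{"dx":0.68,"dy":-0.65,"dz":0,"ax":0,"ay":0,"az":0.1233,"hand":0},{"dx":0.68,"dy":-0.65,"dz":0,"ax":0,"ay":0,"az":0.1233,"hand":0},{"dx":0.68,"dy":-0.65,"dz":0,"ax":0,"ay":0,"az":0.1233,"hand":0},{"dx":0.68,"dy":-0.65,"dz":0,"ax":0,"ay":0,"az":0.1233,"hand":0},{"dx":0.68,"dy":-0.65,"dz":0,"ax":0,"ay":0,"az":0.1233,"hand":0},{"dx":0.68,"dy":-0.65,"dz":0,"ax":0,"ay":0,"az":0.1233,"hand":0},{"dx":0.68,"dy":-0.65,"dz":0,"ax":0,"ay":0,"az":0.1233,"hand":0},{"dx":0.68,"dy":-0.65,"dz":0,"ax":0,"ay":0,"az":0.1233,"hand":0},{"dx":0.68,"dy":-0.65,"dz":0,"ax":0,"ay":0,"az":0.1233,"hand":0}], newtons=12)

```text
time_s: 1.23
ee_pos: [0.3999, -0.0781, 0.2184]
eef_rot: [1.0, 0.002, -0.0, -0.0]
wrist_force: [-0.4, 0.2, -1.2]
finger_gap: 0.0928
finger_force: 0.0
```

Call:
play_rows(deltas=[{"dx":0.38,"dy":-0.86,"dz":0,"ax":0,"ay":0,"az":0,"hand":0},{"dx":0.38,"dy":-0.86,"dz":0,"ax":0,"ay":0,"az":0,"hand":0},{"dx":0.38,"dy":-0.86,"dz":0,"ax":0,"ay":0,"az":0,"hand":0},{"dx":0.38,"dy":-0.86,"dz":0,"ax":0,"ay":0,"az":0,"hand":0},{"dx":0.38,"dy":-0.86,"dz":0,"ax":0,"ay":0,"az":0,"hand":0},{"dx":0.38,"dy":-0.86,"dz":0,"ax":0,"ay":0,"az":0,"hand":0},{"dx":0.38,"dy":-0.86,"dz":0,"ax":0,"ay":0,"az":0,"hand":0},{"dx":0.38,"dy":-0.86,"dz":0,"ax":0,"ay":0,"az":0,"hand":0},{"dx":0.38,"dy":-0.86,"dz":0,"ax":0,"ay":0,"az":0,"hand":0}])

```text
time_s: 2.35
ee_pos: [0.5909, 0.3501, 0.2169]
eef_rot: [1.0, 0.0, -0.001, 0.0]
wrist_force: [-0.1, -0.2, 0.3]
finger_gap: 0.0933
finger_force: 0.0
```

```bash
python3 - <<'E'
from h import *
st=arm.read_state();print(st["ee_pos"],st["qpos"],st["eef_rot"])
im=arm.snapshot("wrist");cv2.imwrite("pics/w1.png",im[:,:,::-1])
c=cam("wrist",st)
print(cast(cam("top"),[(138.5,169.8)],.07),cast(cam("top"),[(256,230.2)],.005))
E
```

```text
[0.5909 0.3501 0.2169] [ 0.3729  0.5106  1.1644 -0.0003  1.4683  1.943 ] [ 1.      0.0003 -0.0008  0.0004]
[[0.5953 0.3517 0.07  ]] [[0.4303 0.0078 0.005 ]]
```

View pics/w1.png

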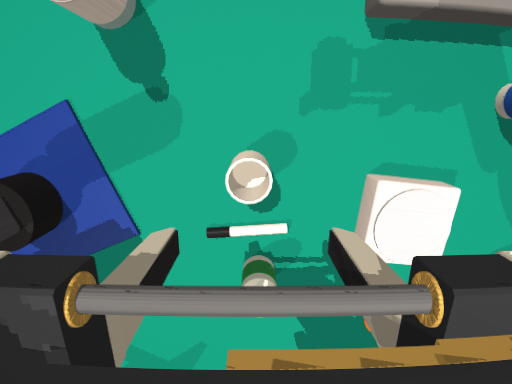

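Wrist view: beaker rim centred (249,181), marker below at (247,230), stirrer top corners about (367,176), (459,187), plate centre (414,226).

```bash
python3 - <<'E'
from h import *
st=arm.read_state();c=cam("wrist",st)
im=cv2.imread("pics/w1.png")[:,:,::-1].copy();H,S,V=np.moveaxis(hsv(im),2,0)
m=((S<50)&(V>215)).astype(np.uint8);m[:,:200]=0;m[:150]=0;m[205:]=0;m[:,300:]=0
p=np.argwhere(m)[:,::-1];print(p.min(0),p.max(0));e=cv2.fitEllipse(cv2.convexHull(p.astype(np.int32)));print(e,cast(c,[e[0]],.07))
b=blob((S<60)&(V>150),(410,220),40);print(b[0],b[1])
r=cv2.minAreaRect(np.argwhere(b[2])[:,::-1].astype(np.float32));bx=cv2.boxPoints(r);print(bx)
print(cast(c,bx,.048)[:,:2],cast(c,bx,.048)[:,:2].mean(0),cast(c,[(414,226)],.05))
E
```

```text
[225 152] [272 203]
((247.98965454101562, 178.61456298828125), (46.057281494140625, 51.36319351196289), 161.83285522460938) [[0.5981 0.3536 0.07  ]]
[399.8845 220.9504] [ 332  174  129  101 8279]
[[327.1735 268.2208]
 [339.0647 169.1278]
 [461.1073 183.7729]
 [449.2161 282.8659]]
[[0.4746 0.2519]
 [0.6047 0.2471]
 [0.5873 0.0928]
 [0.4486 0.0805]] [0.5288 0.1681] [[0.5333 0.1464 0.05  ]]
```

Call:
play_rows(deltas=[{"dx":0.01,"dy":-0.004,"dz":0.1,"ax":0,"ay":0,"az":0,"hand":0},{"dx":0.01,"dy":-0.004,"dz":0.2,"ax":0,"ay":0,"az":0,"hand":0},{"dx":0.01,"dy":-0.004,"dz":0.3,"ax":0,"ay":0,"az":0,"hand":0},{"dx":0.01,"dy":-0.004,"dz":0.384,"ax":0,"ay":0,"az":0,"hand":0},{"dx":0.01,"dy":-0.004,"dz":0.384,"ax":0,"ay":0,"az":0,"hand":0},{"dx":0.01,"dy":-0.004,"dz":0.384,"ax":0,"ay":0,"az":0,"hand":0.3},{"dx":0.01,"dy":-0.004,"dz":0.384,"ax":0,"ay":0,"az":0,"hand":1},{"dx":0.01,"dy":-0.004,"dz":0.384,"ax":0,"ay":0,"az":0,"hand":1},{"dx":0.01,"dy":-0.004,"dz":0.384,"ax":0,"ay":0,"az":0,"hand":1},{"dx":0.01,"dy":-0.004,"dz":0.384,"ax":0,"ay":0,"az":0,"hand":1}], newtons=15)

```text
time_s: 3.65
ee_pos: [0.5953, 0.3523, 0.0274]
eef_rot: [1.0, -0.0, 0.001, -0.0]
wrist_force: [0.5, 0.2, 3.4]
finger_gap: 0.0525
finger_force: 15.0
```

Call:
play_rows(deltas=[{"dx":0,"dy":0,"dz":-0.1,"ax":0,"ay":0,"az":0,"hand":1},{"dx":0,"dy":0,"dz":-0.2,"ax":0,"ay":0,"az":0,"hand":1},{"dx":0.02,"dy":0.1,"dz":-0.2,"ax":0,"ay":0,"az":0,"hand":1},{"dx":0.04,"dy":0.2,"dz":-0.2,"ax":0,"ay":0,"az":0,"hand":1},{"dx":0.06,"dy":0.3,"dz":-0.2,"ax":0,"ay":0,"az":0,"hand":1},{"dx":0.08,"dy":0.4,"dz":-0.2,"ax":0,"ay":0,"az":0,"hand":1},{"dx":0.08,"dy":0.429,"dz":-0.2,"ax":0,"ay":0,"az":0,"hand":1},{"dx":0.08,"dy":0.429,"dz":-0.1,"ax":0,"ay":0,"az":0,"hand":1},{"dx":0.08,"dy":0.429,"dz":-0.03,"ax":0,"ay":0,"az":0,"hand":1},{"dx":0.08,"dy":0.429,"dz":-0.002,"ax":0,"ay":0,"az":0,"hand":1}])

```text
time_s: 4.9
ee_pos: [0.6327, 0.1378, 0.0257]
eef_rot: [1.0, 0.0, -0.002, 0.0]
wrist_force: [-5.2, -0.9, 22.6]
finger_gap: 0.0522
finger_force: 15.0
```

Call:
play_rows(deltas=[{"dx":0,"dy":0,"dz":-0.006,"ax":0,"ay":0,"az":0,"hand":0.35},{"dx":0,"dy":0,"dz":-0.006,"ax":0,"ay":0,"az":0,"hand":0.1},{"dx":0,"dy":0,"dz":-0.006,"ax":0,"ay":0,"az":0,"hand":0},{"dx":0,"dy":0,"dz":-0.1,"ax":0,"ay":0,"az":0,"hand":0},{"dx":0,"dy":0,"dz":-0.22,"ax":0,"ay":0,"az":0,"hand":0},{"dx":0,"dy":0,"dz":-0.34,"ax":0,"ay":0,"az":0,"hand":0},{"dx":-0.1,"dy":0.065,"dz":-0.36,"ax":0,"ay":0,"az":0,"hand":0},{"dx":-0.2,"dy":0.13,"dz":-0.36,"ax":0,"ay":0,"az":0,"hand":0},{"dx":-0.3,"dy":0.195,"dz":-0.36,"ax":0,"ay":0,"az":0,"hand":0},{"dx":-0.405,"dy":0.26,"dz":-0.36,"ax":0,"ay":0,"az":0,"hand":0}])

```text
time_s: 6.15
ee_pos: [0.431, 0.0066, 0.2084]
eef_rot: [1.0, 0.0, 0.001, 0.0]
wrist_force: [-0.1, -1.4, 0.3]
finger_gap: 0.0929
finger_force: 0.0
```

Call:
play_rows(deltas=[{"dx":0,"dy":0,"dz":0,"ax":0,"ay":0,"az":0,"hand":0},{"dx":0,"dy":0,"dz":0,"ax":0,"ay":0,"az":0,"hand":0}])

```text
time_s: 6.4
ee_pos: [0.4333, 0.0072, 0.2087]
eef_rot: [1.0, -0.001, 0.002, 0.0]
wrist_force: [0.7, 0.7, -0.4]
finger_gap: 0.0931
finger_force: 0.0
```

```bash
python3 - <<'E'
from h import *
st=arm.read_state();print(st["ee_pos"],st["eef_rot"])
im=arm.snapshot("wrist");cv2.imwrite("pics/w2.png",im[:,:,::-1])
H,S,V=np.moveaxis(hsv(im),2,0);c=cam("wrist",st)
m=(V<60);m[250:]=0;ce,s,b=blob(m,(253,200),60);print(ce,s,cast(c,[ce],.005))
E
```

```text
[0.4333 0.0072 0.2087] [ 1.     -0.0007  0.0015  0.0002]
[251.374  177.4631] [ 228  155   47   46 1695] [[0.431  0.0087 0.005 ]]
```

View pics/w2.png

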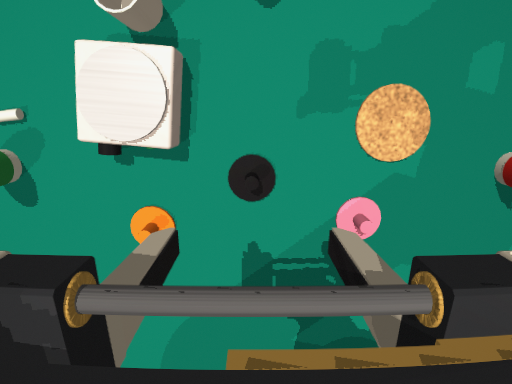

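Call:
play_rows(deltas=[{"dx":-0.005,"dy":-0.003,"dz":0.1,"ax":0,"ay":0,"az":0,"hand":0},{"dx":-0.005,"dy":-0.003,"dz":0.2,"ax":0,"ay":0,"az":0,"hand":0},{"dx":-0.005,"dy":-0.003,"dz":0.3,"ax":0,"ay":0,"az":0,"hand":0},{"dx":-0.005,"dy":-0.003,"dz":0.37,"ax":0,"ay":0,"az":0,"hand":0},{"dx":-0.005,"dy":-0.003,"dz":0.395,"ax":0,"ay":0,"az":0,"hand":0},{"dx":-0.005,"dy":-0.003,"dz":0.395,"ax":0,"ay":0,"az":0,"hand":0},{"dx":-0.005,"dy":-0.003,"dz":0.395,"ax":0,"ay":0,"az":0,"hand":0.5}])

```text
time_s: 7.32
ee_pos: [0.4313, 0.0087, 0.0113]
eef_rot: [1.0, -0.0, 0.001, 0.0]
wrist_force: [0.3, 0.2, -0.9]
finger_gap: 0.0868
finger_force: 0.0
```

Call:
play_rows(deltas=[{"dx":0,"dy":0,"dz":0.001,"ax":0,"ay":0,"az":0,"hand":0.7},{"dx":0,"dy":0,"dz":0.001,"ax":0,"ay":0,"az":0,"hand":1},{"dx":0,"dy":0,"dz":0.001,"ax":0,"ay":0,"az":0,"hand":1},{"dx":0,"dy":0,"dz":0.001,"ax":0,"ay":0,"az":0,"hand":1},{"dx":0,"dy":0,"dz":0.001,"ax":0,"ay":0,"az":0,"hand":1},{"dx":0,"dy":0,"dz":0.001,"ax":0,"ay":0,"az":0,"hand":1}])

```text
time_s: 8.07
ee_pos: [0.4298, 0.0089, 0.0096]
eef_rot: [1.0, -0.0, -0.0, -0.0]
wrist_force: [0.1, -0.3, 0.5]
finger_gap: 0.0278
finger_force: 0.0
```

Call:
play_rows(deltas=[{"dx":0,"dy":0,"dz":0,"ax":0,"ay":0,"az":0,"hand":1},{"dx":0,"dy":0,"dz":0,"ax":0,"ay":0,"az":0,"hand":1},{"dx":0,"dy":0,"dz":0,"ax":0,"ay":0,"az":0,"hand":1},{"dx":0,"dy":0,"dz":-0.1,"ax":0,"ay":0,"az":0,"hand":1},{"dx":0,"dy":0,"dz":-0.2,"ax":0,"ay":0,"az":0,"hand":1},{"dx":0,"dy":0,"dz":-0.3,"ax":0,"ay":0,"az":0,"hand":1},{"dx":0,"dy":0,"dz":-0.4,"ax":0,"ay":0,"az":0,"hand":1},{"dx":0.09,"dy":-0.06,"dz":-0.4,"ax":0,"ay":0,"az":0,"hand":1},{"dx":0.18,"dy":-0.13,"dz":-0.4,"ax":0,"ay":0,"az":0,"hand":1},{"dx":0.27,"dy":-0.19,"dz":-0.4,"ax":0,"ay":0,"az":0,"hand":1}])

```text
time_s: 9.32
ee_pos: [0.566, 0.105, 0.2099]
eef_rot: [1.0, -0.0, 0.0, 0.0]
wrist_force: [0.3, -1.0, -0.7]
finger_gap: 0.0178
finger_force: 15.0
```

Call:
play_rows(deltas=[{"dx":0.07,"dy":-0.065,"dz":0,"ax":0,"ay":0,"az":0,"hand":1},{"dx":0.07,"dy":-0.065,"dz":0,"ax":0,"ay":0,"az":0,"hand":1},{"dx":0.07,"dy":-0.065,"dz":0,"ax":0,"ay":0,"az":0,"hand":1}])

```text
time_s: 9.7
ee_pos: [0.599, 0.1361, 0.2089]
eef_rot: [1.0, 0.0, -0.001, 0.0]
wrist_force: [0.0, -0.8, -0.5]
finger_gap: 0.0174
finger_force: 15.0
```

```bash
python3 - <<'E'
from h import *
st=arm.read_state();print(st["ee_pos"],st["finger_gap"],st["finger_force"])
im=arm.snapshot("wrist")
cv2.imwrite("pics/w3.png",im[:,:,::-1])
cv2.imwrite("pics/t3.png",arm.snapshot("top")[:,:,::-1])
E
```

```text
[0.599  0.1361 0.2089] 0.017355037844043332 14.999929368495941
```

View pics/w3.png

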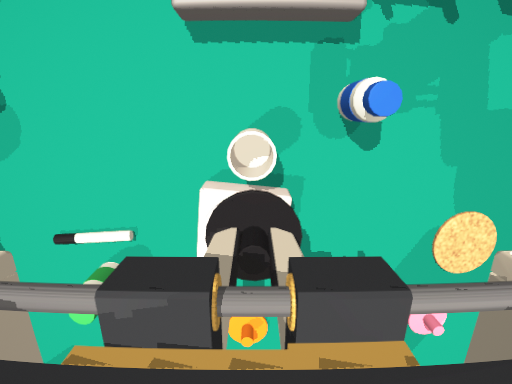

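Cover hangs level in the grip; beaker is upright behind the stirrer, rim centred about (252.5,156.5).

```bash
python3 - <<'E'
from h import *
st=arm.read_state();c=cam("wrist",st)
im=cv2.imread("pics/w3.png")[:,:,::-1].copy();H,S,V=np.moveaxis(hsv(im),2,0)
sub=np.zeros_like(V,bool);sub[120:183,215:290]=1
p=np.argwhere(sub&(S<60)&(V>190))[:,::-1];print(p.min(0),p.max(0))
print(cast(c,[(252.5,156.5),((p[:,0].min()+p[:,0].max())/2,p[:,1].max()-23.5)],.07))
im=cv2.imread("pics/t3.png")[120:240,180:300];cv2.imwrite("pics/t3c.png",cv2.resize(im,(600,600),interpolation=cv2.INTER_CUBIC))
print([np.round(cast(c,[q],z)[0],4) for q,z in [((246,184),.048),((464.5,242.5),.006),((383,98),.088)]])
E
```

```text
[215 128] [276 182]
[[0.6322 0.1355 0.07  ]
 [0.6301 0.1429 0.07  ]]
[array([0.5973, 0.1431, 0.048 ]), array([ 0.501 , -0.1693,  0.006 ]), array([0.6912, 0.0107, 0.088 ])]
```

View pics/t3c.png

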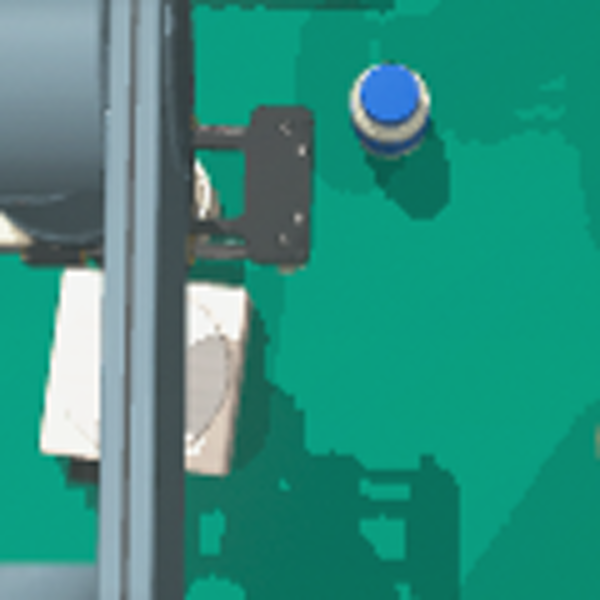

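Call:
play_rows(deltas=[{"dx":0.065,"dy":-0.002,"dz":0.05,"ax":0,"ay":0,"az":0,"hand":1},{"dx":0.065,"dy":-0.002,"dz":0.15,"ax":0,"ay":0,"az":0,"hand":1},{"dx":0.065,"dy":-0.002,"dz":0.22,"ax":0,"ay":0,"az":0,"hand":1},{"dx":0.065,"dy":-0.002,"dz":0.22,"ax":0,"ay":0,"az":0,"hand":1},{"dx":0.065,"dy":-0.002,"dz":0.22,"ax":0,"ay":0,"az":0,"hand":1}])

```text
time_s: 10.42
ee_pos: [0.6333, 0.1367, 0.1017]
eef_rot: [1.0, -0.001, 0.001, -0.0]
wrist_force: [0.1, -0.8, 0.1]
finger_gap: 0.0177
finger_force: 15.0
```

```bash
python3 - <<'E'
from h import *
st=arm.read_state();print(st["ee_pos"])
a=arm.snapshot("scene")[130:230,260:360];cv2.imwrite("pics/s4.png",cv2.resize(a[:,:,::-1],(600,600),interpolation=cv2.INTER_CUBIC))
E
```

```text
[0.6333 0.1367 0.1017]
```

View pics/s4.png

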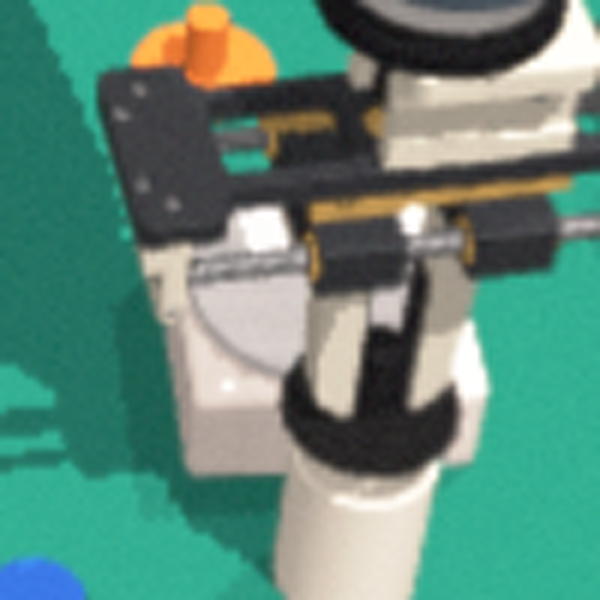

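Call:
play_rows(deltas=[{"dx":-0.002,"dy":0.003,"dz":0.02,"ax":0,"ay":0,"az":0,"hand":1},{"dx":-0.002,"dy":0.003,"dz":0.034,"ax":0,"ay":0,"az":0,"hand":1},{"dx":-0.002,"dy":0.003,"dz":0.04,"ax":0,"ay":0,"az":0,"hand":1},{"dx":-0.002,"dy":0.003,"dz":0.042,"ax":0,"ay":0,"az":0,"hand":1},{"dx":-0.002,"dy":0.003,"dz":0.042,"ax":0,"ay":0,"az":0,"hand":1}])

```text
time_s: 11.1
ee_pos: [0.6314, 0.1358, 0.0797]
eef_rot: [1.0, -0.0, 0.0, 0.0]
wrist_force: [-3.0, -0.3, 6.3]
finger_gap: 0.0175
finger_force: 15.0
```

Call:
play_rows(deltas=[{"dx":0,"dy":0,"dz":0,"ax":0,"ay":0,"az":0,"hand":0.7},{"dx":0,"dy":0,"dz":0,"ax":0,"ay":0,"az":0,"hand":0.6},{"dx":0,"dy":0,"dz":0,"ax":0,"ay":0,"az":0,"hand":0.5},{"dx":0,"dy":0,"dz":-0.05,"ax":0,"ay":0,"az":0,"hand":0.3},{"dx":0,"dy":0,"dz":-0.15,"ax":0,"ay":0,"az":0,"hand":0},{"dx":0,"dy":0,"dz":-0.27,"ax":0,"ay":0,"az":0,"hand":0},{"dx":0.04,"dy":0.1,"dz":-0.27,"ax":0,"ay":0,"az":0,"hand":0},{"dx":0.08,"dy":0.18,"dz":-0.27,"ax":0,"ay":0,"az":0,"hand":0},{"dx":0.122,"dy":0.252,"dz":-0.27,"ax":0,"ay":0,"az":0,"hand":0},{"dx":0.122,"dy":0.252,"dz":-0.27,"ax":0,"ay":0,"az":0,"hand":0}])

```text
time_s: 12.35
ee_pos: [0.6933, 0.0064, 0.2127]
eef_rot: [1.0, -0.002, -0.0, 0.0]
wrist_force: [0.5, 0.7, 0.2]
finger_gap: 0.0932
finger_force: 0.0
```

```bash
python3 - <<'E'
from h import *
st=arm.read_state();print(st["ee_pos"],st["finger_gap"]);c=cam("wrist",st)
im=arm.snapshot("wrist");cv2.imwrite("pics/w5.png",im[:,:,::-1])
H,S,V=np.moveaxis(hsv(im),2,0);m=(abs(H-110)<12)&(S>150)&(V>150)
ce,s,b=blob(m,(255,170),60);print(ce,s,cast(c,[ce],.088))
s=arm.snapshot("scene");cv2.imwrite("pics/s5.png",cv2.resize(s[100:280,60:430,::-1],(740,360)))
E
```

```text
[0.6933 0.0064 0.2127] 0.09317937800556163
[249.1088 192.1669] [234 176  32  33 809] [[0.6917 0.01   0.088 ]]
```

View pics/s5.png

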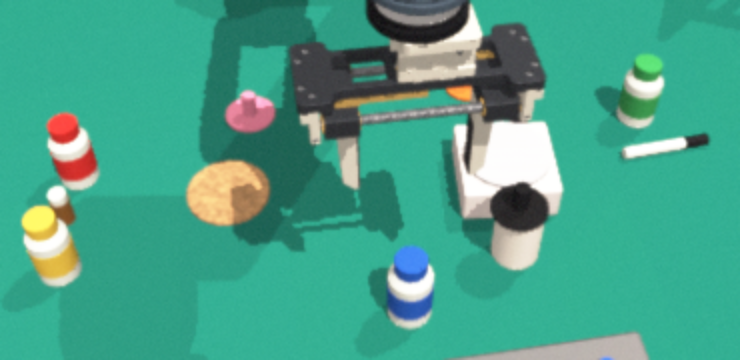

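Call:
play_rows(deltas=[{"dx":-0.002,"dy":-0.007,"dz":0.06,"ax":0,"ay":0,"az":0,"hand":0},{"dx":-0.002,"dy":-0.007,"dz":0.16,"ax":0,"ay":0,"az":0,"hand":0},{"dx":-0.002,"dy":-0.007,"dz":0.26,"ax":0,"ay":0,"az":0,"hand":0},{"dx":-0.002,"dy":-0.007,"dz":0.35,"ax":0,"ay":0,"az":0,"hand":0},{"dx":-0.002,"dy":-0.007,"dz":0.375,"ax":0,"ay":0,"az":0,"hand":0},{"dx":-0.002,"dy":-0.007,"dz":0.375,"ax":0,"ay":0,"az":0,"hand":0.3},{"dx":-0.002,"dy":-0.007,"dz":0.375,"ax":0,"ay":0,"az":0,"hand":1},{"dx":-0.002,"dy":-0.007,"dz":0.375,"ax":0,"ay":0,"az":0,"hand":1},{"dx":-0.002,"dy":-0.007,"dz":0.375,"ax":0,"ay":0,"az":0,"hand":1},{"dx":-0.002,"dy":-0.007,"dz":0.375,"ax":0,"ay":0,"az":0,"hand":1}])

```text
time_s: 13.7
ee_pos: [0.6917, 0.0129, 0.0268]
eef_rot: [1.0, -0.0, 0.0, 0.0]
wrist_force: [-0.1, -1.6, 1.3]
finger_gap: 0.0477
finger_force: 0.6
```

Call:
play_rows(deltas=[{"dx":0,"dy":0,"dz":0,"ax":0,"ay":0,"az":0,"hand":1}])

```text
time_s: 13.82
ee_pos: [0.6917, 0.0129, 0.0268]
eef_rot: [1.0, -0.0, 0.0, 0.0]
wrist_force: [-1.4, -0.2, 2.5]
finger_gap: 0.0459
finger_force: 15.0
```

Call:
play_rows(deltas=[{"dx":0,"dy":0,"dz":-0.1,"ax":0,"ay":0,"az":0,"hand":1},{"dx":0,"dy":0,"dz":-0.2,"ax":0,"ay":0,"az":0,"hand":1},{"dx":-0.08,"dy":0.077,"dz":-0.2,"ax":0,"ay":0,"az":0,"hand":1},{"dx":-0.16,"dy":0.153,"dz":-0.2,"ax":0,"ay":0,"az":0,"hand":1},{"dx":-0.24,"dy":0.23,"dz":-0.2,"ax":0,"ay":0,"az":0,"hand":1},{"dx":-0.32,"dy":0.307,"dz":-0.2,"ax":0,"ay":0,"az":0,"hand":1},{"dx":-0.38,"dy":0.364,"dz":-0.2,"ax":0,"ay":0,"az":0,"hand":1},{"dx":-0.38,"dy":0.364,"dz":-0.12,"ax":0,"ay":0,"az":0,"hand":1},{"dx":-0.38,"dy":0.364,"dz":-0.04,"ax":0,"ay":0,"az":0,"hand":1},{"dx":-0.38,"dy":0.364,"dz":-0.025,"ax":0,"ay":0,"az":0,"hand":1}])

```text
time_s: 15.08
ee_pos: [0.499, -0.1675, 0.0362]
eef_rot: [1.0, -0.001, -0.003, -0.002]
wrist_force: [-0.5, 0.5, -1.0]
finger_gap: 0.0456
finger_force: 15.0
```

Call:
play_rows(deltas=[{"dx":0,"dy":0,"dz":0.009,"ax":0,"ay":0,"az":0,"hand":1},{"dx":0,"dy":0,"dz":0.011,"ax":0,"ay":0,"az":0,"hand":1}])

```text
time_s: 15.32
ee_pos: [0.5022, -0.169, 0.0341]
eef_rot: [1.0, -0.0, 0.001, 0.0]
wrist_force: [0.2, -0.6, -1.2]
finger_gap: 0.0459
finger_force: 15.0
```

Call:
play_rows(deltas=[{"dx":0,"dy":0,"dz":0.003,"ax":0,"ay":0,"az":0,"hand":1},{"dx":0,"dy":0,"dz":0.003,"ax":0,"ay":0,"az":0,"hand":0.4},{"dx":0,"dy":0,"dz":0.003,"ax":0,"ay":0,"az":0,"hand":0.1},{"dx":0,"dy":0,"dz":0.003,"ax":0,"ay":0,"az":0,"hand":0},{"dx":0,"dy":0,"dz":-0.12,"ax":0,"ay":0,"az":0,"hand":0},{"dx":0,"dy":0,"dz":-0.24,"ax":0,"ay":0,"az":0,"hand":0},{"dx":0,"dy":0,"dz":-0.35,"ax":0,"ay":0,"az":0,"hand":0},{"dx":0.05,"dy":0.11,"dz":-0.35,"ax":0,"ay":0,"az":0,"hand":0},{"dx":0.1,"dy":0.22,"dz":-0.35,"ax":0,"ay":0,"az":0,"hand":0},{"dx":0.15,"dy":0.33,"dz":-0.35,"ax":0,"ay":0,"az":0,"hand":0}])

```text
time_s: 16.58
ee_pos: [0.5768, -0.3352, 0.2087]
eef_rot: [1.0, -0.0, 0.0, 0.0]
wrist_force: [0.8, 0.3, 0.7]
finger_gap: 0.093
finger_force: 0.0
```

Call:
play_rows(deltas=[{"dx":0.01,"dy":0.04,"dz":0,"ax":0,"ay":0,"az":0,"hand":0},{"dx":0.01,"dy":0.04,"dz":0,"ax":0,"ay":0,"az":0,"hand":0},{"dx":0.01,"dy":0.04,"dz":0,"ax":0,"ay":0,"az":0,"hand":0}])

```text
time_s: 16.95
ee_pos: [0.5808, -0.3526, 0.208]
eef_rot: [1.0, -0.0, -0.0, -0.001]
wrist_force: [0.4, 0.2, -0.8]
finger_gap: 0.0932
finger_force: 0.0
```

```bash
python3 - <<'E'
from h import *
st=arm.read_state();print(st["ee_pos"],st["finger_gap"]);c=cam("wrist",st)
im=arm.snapshot("wrist");cv2.imwrite("pics/w6.png",im[:,:,::-1])
H,S,V=np.moveaxis(hsv(im),2,0);m=(abs(H-28)<6)&(S>180)&(V>150)
ce,s,b=blob(m,(255,190),70);print(ce,s,cast(c,[ce],.088))
E
```

```text
[ 0.5808 -0.3526  0.208 ] 0.09318467030960415
[256.5063 189.7015] [241 174  32  32 794] [[ 0.583  -0.3564  0.088 ]]
```

View pics/w6.png

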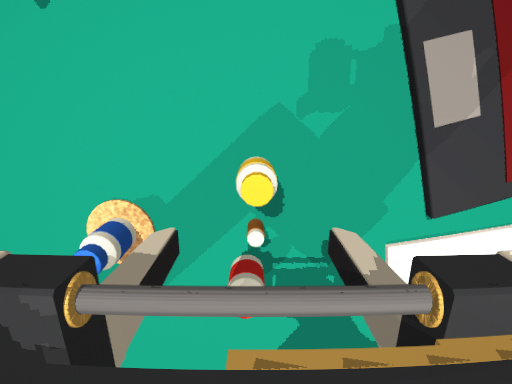

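Yellow cap at (256.5,190), vial (256,238), red behind it; blue jar stands on the coaster.

Call:
play_rows(deltas=[{"dx":0.004,"dy":0.007,"dz":0.05,"ax":0,"ay":0,"az":0,"hand":0},{"dx":0.004,"dy":0.007,"dz":0.15,"ax":0,"ay":0,"az":0,"hand":0},{"dx":0.004,"dy":0.007,"dz":0.25,"ax":0,"ay":0,"az":0,"hand":0},{"dx":0.004,"dy":0.007,"dz":0.34,"ax":0,"ay":0,"az":0,"hand":0},{"dx":0.004,"dy":0.007,"dz":0.364,"ax":0,"ay":0,"az":0,"hand":0},{"dx":0.004,"dy":0.007,"dz":0.364,"ax":0,"ay":0,"az":0,"hand":0.3},{"dx":0.004,"dy":0.007,"dz":0.364,"ax":0,"ay":0,"az":0,"hand":1},{"dx":0.004,"dy":0.007,"dz":0.364,"ax":0,"ay":0,"az":0,"hand":1},{"dx":0.004,"dy":0.007,"dz":0.364,"ax":0,"ay":0,"az":0,"hand":1},{"dx":0.004,"dy":0.007,"dz":0.364,"ax":0,"ay":0,"az":0,"hand":1}])

```text
time_s: 18.25
ee_pos: [0.5833, -0.3573, 0.0267]
eef_rot: [1.0, -0.0, 0.0, 0.0]
wrist_force: [-0.2, 2.1, 1.0]
finger_gap: 0.0474
finger_force: 0.8
```

Call:
play_rows(deltas=[{"dx":0,"dy":0,"dz":0,"ax":0,"ay":0,"az":0,"hand":1},{"dx":0,"dy":0,"dz":0,"ax":0,"ay":0,"az":0,"hand":1}])

```text
time_s: 18.5
ee_pos: [0.5833, -0.3572, 0.0266]
eef_rot: [1.0, -0.0, 0.0, 0.0]
wrist_force: [0.1, 1.2, 4.7]
finger_gap: 0.0457
finger_force: 15.0
```

Call:
play_rows(deltas=[{"dx":0,"dy":0,"dz":-0.12,"ax":0,"ay":0,"az":0,"hand":1},{"dx":0,"dy":0,"dz":-0.24,"ax":0,"ay":0,"az":0,"hand":1},{"dx":0,"dy":0,"dz":-0.36,"ax":0,"ay":0,"az":0,"hand":1},{"dx":-0.01,"dy":-0.11,"dz":-0.36,"ax":0,"ay":0,"az":0,"hand":1},{"dx":-0.02,"dy":-0.22,"dz":-0.36,"ax":0,"ay":0,"az":0,"hand":1},{"dx":-0.04,"dy":-0.33,"dz":-0.36,"ax":0,"ay":0,"az":0,"hand":1},{"dx":-0.05,"dy":-0.44,"dz":-0.36,"ax":0,"ay":0,"az":0,"hand":1},{"dx":-0.06,"dy":-0.55,"dz":-0.36,"ax":0,"ay":0,"az":0,"hand":1},{"dx":-0.08,"dy":-0.66,"dz":-0.36,"ax":0,"ay":0,"az":0,"hand":1},{"dx":-0.09,"dy":-0.77,"dz":-0.36,"ax":0,"ay":0,"az":0,"hand":1}])

```text
time_s: 19.75
ee_pos: [0.5375, 0.0294, 0.2056]
eef_rot: [1.0, -0.0, -0.0, 0.0]
wrist_force: [0.9, 0.5, -0.8]
finger_gap: 0.046
finger_force: 15.0
```

Call:
play_rows(deltas=[{"dx":-0.01,"dy":-0.1,"dz":0,"ax":0,"ay":0,"az":0,"hand":1},{"dx":-0.01,"dy":-0.2,"dz":0,"ax":0,"ay":0,"az":0,"hand":1},{"dx":-0.01,"dy":-0.24,"dz":0,"ax":0,"ay":0,"az":0,"hand":1},{"dx":-0.01,"dy":-0.24,"dz":0.1,"ax":0,"ay":0,"az":0,"hand":1},{"dx":-0.01,"dy":-0.24,"dz":0.18,"ax":0,"ay":0,"az":0,"hand":1},{"dx":-0.01,"dy":-0.24,"dz":0.22,"ax":0,"ay":0,"az":0,"hand":1},{"dx":-0.01,"dy":-0.24,"dz":0.22,"ax":0,"ay":0,"az":0,"hand":1}])

```text
time_s: 20.62
ee_pos: [0.532, 0.147, 0.0941]
eef_rot: [1.0, -0.001, -0.002, 0.0]
wrist_force: [0.4, 0.7, -1.3]
finger_gap: 0.0459
finger_force: 15.0
```

Call:
play_rows(deltas=[{"dx":0.002,"dy":-0.001,"dz":0.02,"ax":0,"ay":0,"az":0,"hand":1},{"dx":0.002,"dy":-0.001,"dz":0.032,"ax":0,"ay":0,"az":0,"hand":1},{"dx":0.002,"dy":-0.001,"dz":0.036,"ax":0,"ay":0,"az":0,"hand":1},{"dx":0.002,"dy":-0.001,"dz":0.036,"ax":0,"ay":0,"az":0,"hand":1}])

```text
time_s: 21.12
ee_pos: [0.5345, 0.1483, 0.0784]
eef_rot: [1.0, -0.0, 0.0, -0.0]
wrist_force: [-0.2, -0.2, -1.8]
finger_gap: 0.0453
finger_force: 15.0
```

Not touching yet; lower 2 mm more, then release and go to red at about (0.447, -0.341).

Call:
play_rows(deltas=[{"dx":0,"dy":0,"dz":0.004,"ax":0,"ay":0,"az":0,"hand":1},{"dx":0,"dy":0,"dz":0.004,"ax":0,"ay":0,"az":0,"hand":1}])

```text
time_s: 21.38
ee_pos: [0.5348, 0.1483, 0.0766]
eef_rot: [1.0, -0.0, 0.001, -0.0]
wrist_force: [0.9, 0.1, 0.5]
finger_gap: 0.0461
finger_force: 15.0
```

Call:
play_rows(deltas=[{"dx":0,"dy":0,"dz":0,"ax":0,"ay":0,"az":0,"hand":0.4},{"dx":0,"dy":0,"dz":0,"ax":0,"ay":0,"az":0,"hand":0.1},{"dx":0,"dy":0,"dz":0,"ax":0,"ay":0,"az":0,"hand":0},{"dx":0,"dy":0,"dz":-0.1,"ax":0,"ay":0,"az":0,"hand":0},{"dx":0,"dy":0,"dz":-0.22,"ax":0,"ay":0,"az":0,"hand":0},{"dx":0,"dy":0,"dz":-0.27,"ax":0,"ay":0,"az":0,"hand":0},{"dx":-0.03,"dy":0.12,"dz":-0.27,"ax":0,"ay":0,"az":0,"hand":0},{"dx":-0.06,"dy":0.24,"dz":-0.27,"ax":0,"ay":0,"az":0,"hand":0},{"dx":-0.09,"dy":0.36,"dz":-0.27,"ax":0,"ay":0,"az":0,"hand":0},{"dx":-0.12,"dy":0.48,"dz":-0.27,"ax":0,"ay":0,"az":0,"hand":0}])

```text
time_s: 22.62
ee_pos: [0.4736, -0.0933, 0.2114]
eef_rot: [1.0, -0.0, 0.0, 0.0]
wrist_force: [0.9, -0.1, -0.5]
finger_gap: 0.0927
finger_force: 0.0
```

Call:
play_rows(deltas=[{"dx":-0.02,"dy":0.12,"dz":0,"ax":0,"ay":0,"az":0,"hand":0},{"dx":-0.04,"dy":0.24,"dz":0,"ax":0,"ay":0,"az":0,"hand":0},{"dx":-0.06,"dy":0.36,"dz":0,"ax":0,"ay":0,"az":0,"hand":0},{"dx":-0.06,"dy":0.48,"dz":0,"ax":0,"ay":0,"az":0,"hand":0},{"dx":-0.06,"dy":0.5,"dz":0,"ax":0,"ay":0,"az":0,"hand":0},{"dx":-0.06,"dy":0.5,"dz":0,"ax":0,"ay":0,"az":0,"hand":0}])

```text
time_s: 23.38
ee_pos: [0.4438, -0.3416, 0.2107]
eef_rot: [1.0, -0.001, -0.0, -0.001]
wrist_force: [-0.2, -0.4, -0.5]
finger_gap: 0.0928
finger_force: 0.0
```

```bash
python3 - <<'E'
from h import *
st=arm.read_state();print(st["ee_pos"],st["finger_gap"]);c=cam("wrist",st)
im=arm.snapshot("wrist");cv2.imwrite("pics/w7.png",im[:,:,::-1])
H,S,V=np.moveaxis(hsv(im),2,0);m=((H<6)|(H>174))&(S>180)&(V>190)
ce,s,b=blob(m,(255,190),70);print(ce,s,cast(c,[ce],.088))
s=arm.snapshot("scene");cv2.imwrite("pics/s7.png",cv2.resize(s[100:280,60:430,::-1],(740,360)))
E
```

```text
[ 0.4438 -0.3416  0.2107] 0.09277608506466331
[254.7346 189.7989] [239 175  32  31 761] [[ 0.4452 -0.3436  0.088 ]]
```

View pics/s7.png

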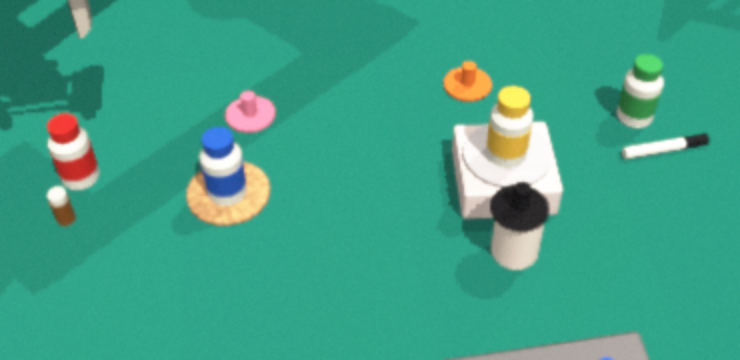

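Yellow stands on the stirrer, blue on the coaster, cover on beaker; red cap centred for the grasp.

Call:
play_rows(deltas=[{"dx":0.003,"dy":0.004,"dz":0.05,"ax":0,"ay":0,"az":0,"hand":0},{"dx":0.003,"dy":0.004,"dz":0.15,"ax":0,"ay":0,"az":0,"hand":0},{"dx":0.003,"dy":0.004,"dz":0.25,"ax":0,"ay":0,"az":0,"hand":0},{"dx":0.003,"dy":0.004,"dz":0.34,"ax":0,"ay":0,"az":0,"hand":0},{"dx":0.003,"dy":0.004,"dz":0.369,"ax":0,"ay":0,"az":0,"hand":0},{"dx":0.003,"dy":0.004,"dz":0.369,"ax":0,"ay":0,"az":0,"hand":0.3},{"dx":0.003,"dy":0.004,"dz":0.369,"ax":0,"ay":0,"az":0,"hand":1},{"dx":0.003,"dy":0.004,"dz":0.369,"ax":0,"ay":0,"az":0,"hand":1},{"dx":0.003,"dy":0.004,"dz":0.369,"ax":0,"ay":0,"az":0,"hand":1},{"dx":0.003,"dy":0.004,"dz":0.369,"ax":0,"ay":0,"az":0,"hand":1}])

```text
time_s: 24.72
ee_pos: [0.4458, -0.3439, 0.0272]
eef_rot: [1.0, -0.0, 0.0, 0.0]
wrist_force: [0.1, 1.0, 0.4]
finger_gap: 0.0476
finger_force: 0.9
```

Call:
play_rows(deltas=[{"dx":0,"dy":0,"dz":0,"ax":0,"ay":0,"az":0,"hand":1},{"dx":0,"dy":0,"dz":0,"ax":0,"ay":0,"az":0,"hand":1}])

```text
time_s: 24.98
ee_pos: [0.4457, -0.3438, 0.027]
eef_rot: [1.0, -0.0, 0.0, 0.0]
wrist_force: [-1.1, 0.3, 4.1]
finger_gap: 0.0455
finger_force: 15.0
```

Call:
play_rows(deltas=[{"dx":0,"dy":0,"dz":-0.12,"ax":0,"ay":0,"az":0,"hand":1},{"dx":0,"dy":0,"dz":-0.24,"ax":0,"ay":0,"az":0,"hand":1},{"dx":0,"dy":0,"dz":-0.34,"ax":0,"ay":0,"az":0,"hand":1},{"dx":0.02,"dy":-0.11,"dz":-0.34,"ax":0,"ay":0,"az":0,"hand":1},{"dx":0.05,"dy":-0.22,"dz":-0.34,"ax":0,"ay":0,"az":0,"hand":1},{"dx":0.07,"dy":-0.33,"dz":-0.34,"ax":0,"ay":0,"az":0,"hand":1},{"dx":0.09,"dy":-0.44,"dz":-0.34,"ax":0,"ay":0,"az":0,"hand":1},{"dx":0.12,"dy":-0.55,"dz":-0.34,"ax":0,"ay":0,"az":0,"hand":1},{"dx":0.143,"dy":-0.667,"dz":-0.34,"ax":0,"ay":0,"az":0,"hand":1},{"dx":0.143,"dy":-0.667,"dz":-0.34,"ax":0,"ay":0,"az":0,"hand":1}])

```text
time_s: 26.22
ee_pos: [0.5172, -0.0061, 0.1962]
eef_rot: [1.0, 0.003, -0.0, -0.001]
wrist_force: [0.5, -0.3, -1.5]
finger_gap: 0.0462
finger_force: 15.0
```

Call:
play_rows(deltas=[{"dx":0,"dy":0,"dz":0.1,"ax":0,"ay":0,"az":0,"hand":1},{"dx":0,"dy":0,"dz":0.2,"ax":0,"ay":0,"az":0,"hand":1},{"dx":0,"dy":0,"dz":0.29,"ax":0,"ay":0,"az":0,"hand":1},{"dx":0,"dy":0,"dz":0.32,"ax":0,"ay":0,"az":0,"hand":1},{"dx":0,"dy":0,"dz":0.336,"ax":0,"ay":0,"az":0,"hand":1},{"dx":0,"dy":0,"dz":0.336,"ax":0,"ay":0,"az":0,"hand":1}])

```text
time_s: 26.98
ee_pos: [0.5181, -0.0107, 0.0294]
eef_rot: [1.0, -0.0, 0.001, 0.0]
wrist_force: [0.4, 0.0, -0.1]
finger_gap: 0.0457
finger_force: 15.0
```

Lower 2 mm, release, lift and retreat.

Call:
play_rows(deltas=[{"dx":0,"dy":0,"dz":0.005,"ax":0,"ay":0,"az":0,"hand":1},{"dx":0,"dy":0,"dz":0.005,"ax":0,"ay":0,"az":0,"hand":1},{"dx":0,"dy":0,"dz":0.005,"ax":0,"ay":0,"az":0,"hand":0.4},{"dx":0,"dy":0,"dz":0.005,"ax":0,"ay":0,"az":0,"hand":0.1},{"dx":0,"dy":0,"dz":0.005,"ax":0,"ay":0,"az":0,"hand":0},{"dx":0,"dy":0,"dz":-0.12,"ax":0,"ay":0,"az":0,"hand":0},{"dx":0,"dy":0,"dz":-0.24,"ax":0,"ay":0,"az":0,"hand":0},{"dx":0,"dy":0,"dz":-0.36,"ax":0,"ay":0,"az":0,"hand":0},{"dx":-0.1,"dy":0,"dz":-0.42,"ax":0,"ay":0,"az":0,"hand":0},{"dx":-0.2,"dy":0,"dz":-0.46,"ax":0,"ay":0,"az":0,"hand":0}])

```text
time_s: 28.22
ee_pos: [0.4167, -0.0102, 0.2603]
eef_rot: [1.0, -0.0, 0.001, 0.0]
wrist_force: [0.2, 0.4, 0.7]
finger_gap: 0.0931
finger_force: 0.0
```

Call:
play_rows(deltas=[{"dx":-0.08,"dy":0.1,"dz":0,"ax":0,"ay":0,"az":0,"hand":0},{"dx":-0.08,"dy":0.2,"dz":0,"ax":0,"ay":0,"az":0,"hand":0},{"dx":-0.08,"dy":0.3,"dz":0,"ax":0,"ay":0,"az":0,"hand":0},{"dx":-0.08,"dy":0.4,"dz":0,"ax":0,"ay":0,"az":0,"hand":0},{"dx":-0.08,"dy":0.4,"dz":0,"ax":0,"ay":0,"az":0,"hand":0},{"dx":-0.08,"dy":0.4,"dz":0,"ax":0,"ay":0,"az":0,"hand":0}])

```text
time_s: 28.98
ee_pos: [0.3769, -0.2095, 0.2584]
eef_rot: [1.0, -0.001, -0.0, -0.001]
wrist_force: [0.5, -0.1, -0.3]
finger_gap: 0.0928
finger_force: 0.0
```

```bash
python3 - <<'E'
from h import *
im=arm.snapshot("top");s=arm.snapshot("scene")
a=cv2.resize(im[125:275,100:420,::-1],(640,300));b=cv2.resize(s[100:250,60:380,::-1],(640,300))
cv2.imwrite("pics/f.png",np.vstack([a,b]))
H,S,V=np.moveaxis(hsv(im),2,0);c=cam("top")
for k,m,n,z in(("blue",(abs(H-110)<12)&(S>150)&(V>150),(318,205),.094),("yellow",(abs(H-28)<6)&(S>180)&(V>150),(205,190),.138),("red",((H<6)|(H>174))&(S>180)&(V>120),(260,200),.088),("green",(abs(H-62)<9)&(S>150)&(V>60),(138,220),.088),("cover",V<75,(209,158),.075)):
    try: ce,st,_=blob(m,n,20);print(k,ce,st,cast(c,[ce],z)[0])
    except Exception as e: print(k,e)
E
```

```text
blue [319.7624 206.6931] [314 201  12  12 101] [ 0.5023 -0.1685  0.094 ]
yellow [204.8522 190.8174] [199 185  13  12 115] [0.535  0.1472 0.138 ]
red [263.1809 199.5851] [258 195  11  10  94] [ 0.5181 -0.0105  0.088 ]
green [138.2475 220.198 ] [133 215  12  11 101] [0.4501 0.3405 0.088 ]
cover [213.3801 158.2368] [204 149  20  20 321] [0.633  0.1345 0.075 ]
```

View pics/f.png

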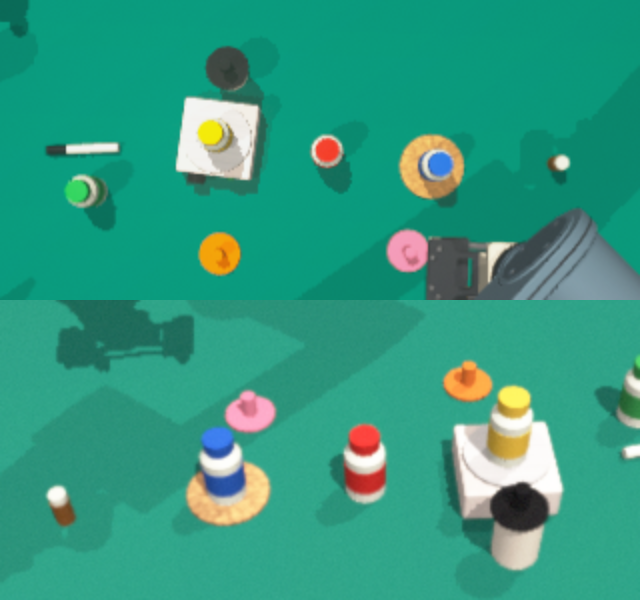

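Everything is within a few mm of its target and the gripper is clear of it all.

```bash
python3 -c "
from rig import arm
print(arm.close_job())"
```

```text
the job is handed in; nothing more can be done
None
```

The job is handed in, with no verdict returned. In the last camera check yellow, blue and red were within about 3 mm of their targets, the covered beaker stood behind the stirrer (gap about 2 cm), the green jar, marker and vial looked unmoved, and the gripper was clear.

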